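# Close the bench strainer with its tilt-in cover

### The job

Close the round strainer housing on the bench: pick up its steel cover by the black grip, tilt it and slip the edge with the red mark down into the recess and under the yellow lip first, then level the cover so that it lies flat on the bottom of the recess with the red-marked edge still under the lip. Let go of it there.

Things in the scene. Friction and masses are not known exactly. Their poses are not given: they have to be found in the camera images.
- cover: Loose steel disc 84 mm across, 7 thick, 0.2 kg, with a black grip bar on a thin neck over its middle and a red stripe on top towards the rim on its -x side. Origin: centre of the underside, z up. The bar is 14 mm wide along x, 44 long along y, 30 to 62 mm above the underside. Starts flat on the bench, grip up.
- red_edge (a point): point on the cover's rim at the outer end of the red stripe, at the underside: 42 mm from the cover's origin along its -x
- housing: Fixed grey round strainer housing, 128 mm across (foot flange 152). Origin: centre of its underside, on the bench; z up. Wall top at 28 mm. In its top a round flat recess 98 mm across, bottom 14 mm above the origin. A yellow lip overhangs the recess on the -x side, which faces roughly the robot. A level cover does not fit in past the lip; tilted 15 to 20 degrees, red edge low, it does.
- lip_edge (a point): middle of the yellow lip's straight inner edge, at its underside: in the housing's frame 29 mm along -x, 34 mm up. The lip is 48 mm long along y, 5 mm thick, and reaches 20 mm in over the recess, with 20 mm free under it.
Mind the look-alikes: they are no part of the job. What is shaped like the cover but pink is not meant. What is shaped like the housing but brown is not meant.

How it is judged (in metres and radians):
On the way:
1. the cover, tilted by more than 6 degrees, has its red-marked edge in the recess and under the yellow lip (angle between cover's own z axis and vertical above 0.105 rad and x of red_edge in the frame of housing between -0.055 and -0.031 m and y of red_edge in the frame of housing between -0.024 and 0.024 m and z of red_edge in the frame of housing below 0.03 m), for 0.1 s.
At the end, for the whole second after the job is handed in: The cover lies at rest, flat (within 4 degrees) on the bottom of the recess (its underside within 4 mm of it), within 12 mm of the middle of the housing, its red-marked rim point under the yellow lip and within 25 mm of the lip's middle, and the gripper has let go (angle between cover's own z axis and vertical below 0.07 rad and horizontal distance between cover and housing below 0.012 m and z of cover in the frame of housing below 0.018 m and x of red_edge in the frame of housing below -0.029 m and y of red_edge in the frame of housing between -0.025 and 0.025 m and linear speed of cover below 0.02 m/s); the robot touches nothing.
It also fails if it takes over 40 s, if anything falls off the work surface, if the arm or the gripper's body presses on something with over 40 N, if the wrist force passes 120 N, or if a joint passes its speed limit or range.

### The arm

A 6-joint arm with a two-finger parallel gripper is mounted at the origin on a cart in front of the work surface, level with it; the furniture and walls round the work are solid. World frame = base frame: x ahead of the robot, y to its left, z up, the work surface at z = 0. Lengths are in m, angles in degrees, forces in N, time in s.
With the tool pointing down it reaches from about 0.35 to 0.875 m from the base axis. Payload 4.2 kg.
Tool frame: the origin (TCP) lies midway between the tips of the shut fingers; the grasp point (between the pads) lies 19 mm behind it; y points along the fingers, z is the direction in which the jaws open and shut, and the axes are right-handed (so a half turn about y gives the same grasp; the last joint's range is limited). The gripper opens to 87 mm and grips with 3 to 60 N. Pads are 19 mm wide; open, the fingers measure 117 mm over their backs; the gripper's body (75 mm by 190 mm) begins 51 mm behind the grasp point.
Start: joints at [-56.115, 22.042, 0.453, 0, -68.411, -14.817], TCP at [0.204, -0.591, 0.223] pointing down, gripper open.
Joint ranges: [-179.83, 179.83], [-69.29, 118.12], [-61.27, 80.66], [-181.25, 117.63], [-171.15, -9.14], [-177.46, 177.46]. Speed limits (degrees/s): [159.86, 159.86, 180, 180, 180, 180].

### API

Orientations are given as [roll, pitch, yaw] about the fixed x, y, z axes, in that order (R = Rz(yaw) Ry(pitch) Rx(roll)).
In Python, from workcell import env gives the robot as it stands. The module is installed in compiled form; this text tells all that it offers. Calls block until the motion is done:
- env.goto(position, orientation): joint-space move of the TCP to a pose.
- env.move_straight(position, rotation=None, rate=0.15, force_limit=None): straight line of the TCP; rotation=None keeps the orientation; rate is the mean speed in m/s. With force_limit (N) it stops when the force on the tool has changed by that much, and returns True; else False.
- env.set_joints(angles): joint-space move.
- env.gripper_to(opening, grasp_force=None): opening from 0.0 (shut) to 1.0 (fully open); grasp_force is the grip in N (None keeps the last); returns when the fingers have stopped.
- env.dwell(seconds).
- env.inverse_kinematics(position, orientation): joint angles nearest the present ones, or None.
- env.read_state(): the state.
- env.grab_frame(name): name is "side" or "top"; returns a dict with "image" (480x640x3 uint8, blue, green, red), "fx", "fy", "cx", "cy" (pixels), "position" and "orientation" of the camera in the world. Camera axes: x right, y up, looking along -z (the intrinsics and any distortion apply to the point x, -y, -z); pixel columns grow to the right and rows downward; lengths in m; the calibration is good to about 2 mm. A picture is of the moment at which its call begins. There is no depth.
A pose or a line that the arm cannot do raises env.Unreachable and nothing moves.
- env.close_job(): hands the job in, once; it reports no verdict.
Trained networks look in a picture, given as the dict that the camera call returned (one of the last four; its "shot" number tells which), for a name from the list of things; names that differ only in an ending like _2 or _b are one class to them, and where a whole thing is asked for, a point or a joint stands for the part that bears it (a point fixed in the world has none). Each returns a list of dicts, best first, with "score" (0 to 1); they miss things now and then, are a little off and sometimes report something else, mostly with a low value. They report only what shows in the picture. A call takes as long as a camera call. They do not tell look-alikes from the thing itself.
- env.search_frame(picture, thing): "xyz" ([x, y, z] in m, in world coordinates, good to about 4 mm: the middle of the surface that is visible of it).
- env.trace(picture, thing): "mask" (480x640 bool, what is visible of it).
The state is a dict: "clock": time; "joint_positions": joint angles; "qvel": joint speeds; "joint_torque": joint torques, N m; "position": TCP position; "tool_rot": TCP orientation; "force": force on the tool from outside, world axes, zero at the start; "wrist_torque": the same for the moment, N m; "opening": opening from 0.0 (shut) to 1.0 (fully open).
Only numpy, scipy, OpenCV 4.12 (cv2) and the standard library are available. Lean on these libraries where they do the work, as an engineer would, in place of code of your own. Each camera call takes 0.05 s, during which the arm holds its last target.

## Working session

There is one attempt and no reset: what is moved stays moved. The work goes in short steps, each a Python script; the robot and the scene stay as the last script left them, time stands still between calls to the robot, and variables do not carry over. Pictures are saved under pics/ and viewed, and the job is handed in when it is done.

```bash
mkdir -p pics; ls; cat > h.py <<'E'
import numpy as np, cv2
from scipy.spatial.transform import Rotation as R
from workcell import env
def snap(name,fn):
    f=env.grab_frame(name); cv2.imwrite('pics/'+fn,f['image']); return f
def euler(M): return R.from_matrix(M).as_euler('xyz',degrees=True)
E
python3 - <<'E'
from h import *
s=env.read_state(); print(s)
for n in ("side","top"):
    f=snap(n,n+'1.png'); print(n,{k:v for k,v in f.items() if k!='image'})
    for t in ("cover","red_edge","housing","lip_edge"):
        r=env.search_frame(f,t); print(t,[(np.round(d['xyz'],4).tolist(),round(d['score'],2)) for d in r])
print(env.read_state()['clock'])
E
```

```text
pics
{'clock': 0.0, 'joint_positions': array([-5.61157484e+01,  2.20908691e+01,  3.78971072e-01, -2.94031190e-02,
       -6.84115630e+01, -1.48157109e+01]), 'qvel': array([-0.02246866, -0.00893707, -0.08228043, -0.17895773, -0.04263779,
        0.00266507]), 'joint_torque': array([-5.18525867e-04, -3.90668464e+01,  1.87406230e+01,  4.21978980e+00,
        1.09322867e-02, -1.96146780e-04]), 'position': array([ 0.20399531, -0.59012309,  0.22145188]), 'tool_rot': array([-8.98736559e+01,  5.16201763e-03,  1.90576985e+01]), 'force': array([-1.60198333,  0.29189367,  0.31621312]), 'wrist_torque': array([ 0.01748887, -0.01304068, -0.04739107]), 'opening': 1.0004323206786232}
side {'fx': 527.6509134176617, 'fy': 527.6509134176617, 'cx': 314.43916395731634, 'cy': 242.9322539976674, 'position': array([0.15585324, 0.98050753, 0.93248289]), 'orientation': array([  48.68232763,   -1.08537458, -150.90551295]), 'shot': 1}
cover [([0.4671, -0.1672, 0.0078], 0.84)]
red_edge [([0.4715, -0.1629, 0.0076], 0.65)]
housing [([0.4612, 0.1244, 0.0157], 0.6), ([0.4882, 0.4349, 0.0197], 0.57)]
lip_edge [([0.4923, 0.4301, 0.0124], 0.85), ([0.4626, 0.1258, 0.0104], 0.6)]
top {'fx': 443.5731113058676, 'fy': 443.5731113058676, 'cx': 328.9936403452277, 'cy': 236.0786018227278, 'position': array([0.45494022, 0.09395833, 1.1618109 ]), 'orientation': array([  8.23280191,  -0.50811656, -90.74032334]), 'shot': 2}
cover [([0.828, 0.1327, 0.0013], 0.76), ([0.4733, -0.1678, 0.0039], 0.6)]
red_edge [([0.8287, 0.1334, 0.0085], 0.94), ([0.4719, -0.1738, 0.0073], 0.64)]
housing [([0.4923, 0.4212, 0.0183], 0.95), ([0.4633, 0.1058, 0.0149], 0.88)]
lip_edge [([0.4666, 0.1121, 0.0179], 0.97), ([0.495, 0.4187, 0.0188], 0.97)]
0.5
```

View pics/side1.png

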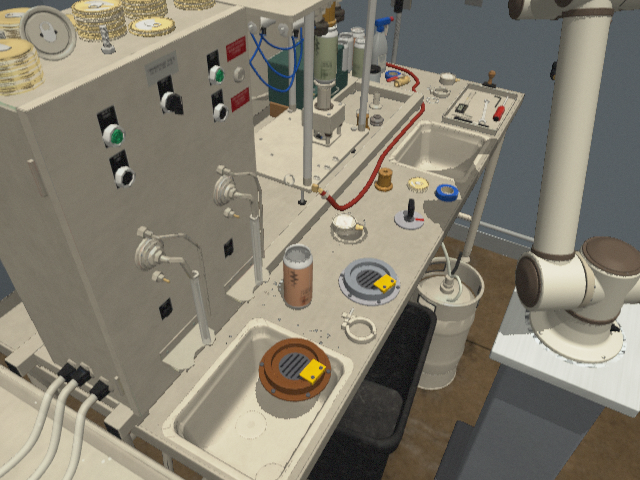

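View pics/top1.png

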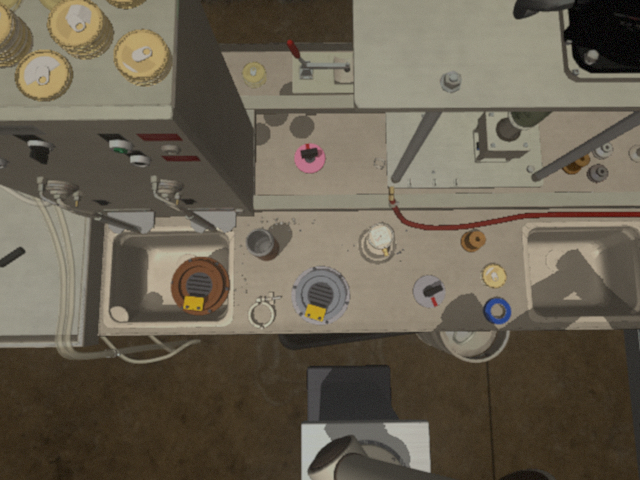

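The side view shows the steel cover at px (409,215) and the grey housing at (370,280). In the top view they are at (430,290) and (320,294). The pink cover (310,157) and the brown housing (200,285) are decoys. I'll zoom in to measure.

```bash
python3 - <<'E'
from h import *
a=cv2.imread('pics/top1.png'); b=cv2.imread('pics/side1.png')
def z(im,x,y,w): return cv2.resize(im[y-w:y+w,x-w:x+w],(400,400),interpolation=cv2.INTER_CUBIC)
o=np.hstack([z(a,320,295,36),z(a,430,290,36)]);cv2.imwrite('pics/zt.png',o)
o=np.hstack([z(b,370,281,40),z(b,409,212,40)]);cv2.imwrite('pics/zs.png',o)
for n in("top","side"):
    f=env.grab_frame(n)
    for t in("cover","housing","red_edge","lip_edge"):
        for i,d in enumerate(env.trace(f,t)):
            m=d['mask']; ys,xs=np.nonzero(m); print(n,t,round(d['score'],2),xs.mean().round(1),ys.mean().round(1),xs.min(),xs.max(),ys.min(),ys.max(),m.sum())
            np.save(f'm_{n}_{t}_{i}.npy',m)
E
```

```text
top cover 0.9 308.7 158.3 295 323 144 173 697
top cover 0.61 428.4 291.6 413 444 276 307 820
top housing 0.76 319.6 295.7 291 349 266 324 2763
top housing 0.67 199.3 286.1 170 228 257 315 2723
top red_edge 0.84 308.8 158.6 294 324 144 173 721
top red_edge 0.59 428.1 291.1 413 444 276 306 792
top lip_edge 0.77 319.4 294.9 292 348 267 323 2584
top lip_edge 0.69 199.4 285.8 170 228 257 315 2660
side cover 0.88 409.0 216.8 394 423 198 229 567
side housing 0.92 294.5 369.3 259 330 337 400 3553
side housing 0.55 369.1 281.5 339 399 257 305 2260
side red_edge 0.86 409.2 217.0 393 424 198 229 582
side lip_edge 0.96 294.5 369.2 259 330 337 400 3643
side lip_edge 0.65 369.3 281.3 338 399 257 305 2332
```

View pics/zt.png

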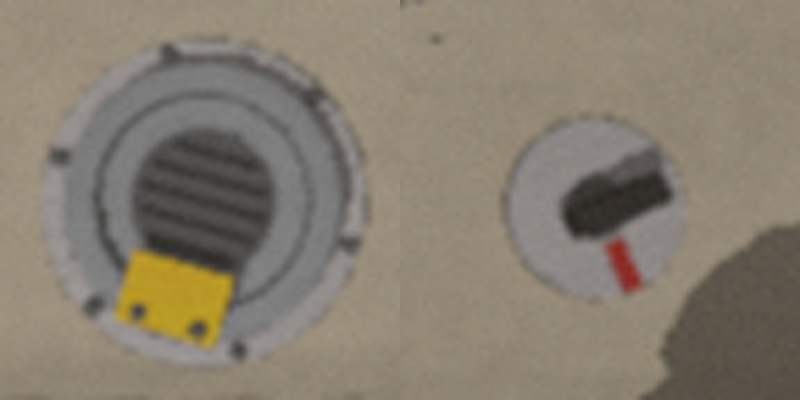

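View pics/zs.png

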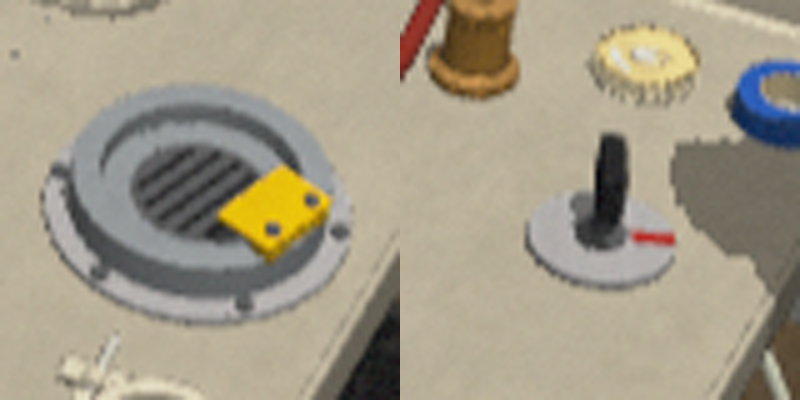

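```bash
cat > fit.py <<'E'
from h import *
from scipy.optimize import least_squares
def proj(f,P):
    M=R.from_euler('xyz',f['orientation'],degrees=True).as_matrix()
    q=(np.atleast_2d(P)-f['position'])@M
    return np.c_[f['cx']+f['fx']*q[:,0]/-q[:,2], f['cy']-f['fy']*q[:,1]/-q[:,2]]
def pose(p,L):
    c,s=np.cos(p[3]),np.sin(p[3]); L=np.atleast_2d(L)
    return L@np.array([[c,s,0],[-s,c,0],[0,0,1]])+p[:3]
th=np.linspace(0,2*np.pi,120,endpoint=False)
def circ(r,z): return np.c_[r*np.cos(th),r*np.sin(th),0*th+z]
def meas(f,mask): # outline pts of mask
    c,_=cv2.findContours(mask.astype(np.uint8),cv2.RETR_EXTERNAL,cv2.CHAIN_APPROX_NONE)
    return max(c,key=cv2.contourArea)[:,0,:].astype(float)
E
cat > run1.py <<'E'
from fit import *
F={n:env.grab_frame(n) for n in('top','side')}
# picks
H={'top':(np.array([[133,248],[240,275]])/5.5556+[284,259]-.4),'side':(np.array([[218,212],[278,165]])/5+[330,241]-.4)}
C={'top':(np.array([[632,290]])-[400,0])/5.5556+[394,254]-.4,'side':(np.array([[674,239]])-[400,0])/5+[369,172]-.4}
lipP=[[-.029,.024,.039],[-.029,-.024,.039]]
red=[[-.042,0,.007]]
def ext(P): return np.array([P[:,0].min(),P[:,0].max(),P[:,1].min(),P[:,1].max()])
# silhouette extents
He={'top':np.array([42/5.5556+284,368/5.5556+284,38/5.5556+259,366/5.5556+259])-.4,
    'side':np.array([42/5+330,350/5+330,np.nan,322/5+241])-.4}
Ce={'top':np.array([103/5.5556+394,286/5.5556+394,115/5.5556+254,300/5.5556+254])-.4,
    'side':np.array([126/5+369,276/5+369,np.nan,286/5+172])-.4}
def rh(p,views,free_z):
    p=p.copy(); r=[]
    if not free_z: p[2]=0
    for n in views:
        r+=[(proj(F[n],pose(p,lipP))-H[n]).ravel()]
        e=ext(proj(F[n],pose(p,circ(.076,.003))))-He[n]; r+=[e[~np.isnan(e)]]
    return np.concatenate(r)
def rc(p,views,free_z):
    p=p.copy(); r=[]
    if not free_z: p[2]=0
    for n in views:
        r+=[(proj(F[n],pose(p,red))-C[n]).ravel()]
        pts=np.r_[proj(F[n],pose(p,circ(.042,.007))),proj(F[n],pose(p,circ(.042,.0)))]
        e=ext(pts)-Ce[n]; r+=[e[~np.isnan(e)]]
    return np.concatenate(r)
for nm,fn,p0 in(('housing',rh,[.46,.11,0,-.2]),('cover',rc,[.47,-.165,0,.2])):
    for v in(('top',),('side',),('top','side')):
        for fz in(False,True):
            if fz and len(v)==1: continue
            s=least_squares(fn,p0,args=(v,fz),loss='soft_l1',x_scale=[.01,.01,.01,.1])
            print(nm,v,fz,np.round(s.x*[1e3,1e3,1e3,57.3],1),np.round(fn(s.x,v,fz),1))
    for n in F:
        im=F[n]['image'] if nm=='housing' else F[n]['image']
        L=[circ(.076,.003),circ(.064,.028),circ(.049,.028),circ(.049,.014)] if nm=='housing' else [circ(.042,.007),circ(.042,0)]
        c0=(320,295) if (nm,n)==('housing','top') else (430,290) if n=='top' else (370,281) if nm=='housing' else (409,212)
        w=40;big=cv2.resize(im[c0[1]-w:c0[1]+w,c0[0]-w:c0[0]+w],(400,400),interpolation=cv2.INTER_CUBIC)
        if nm=='housing': L.append(np.array([[-.029,.024,.039],[-.029,-.024,.039],[-.064,-.024,.039],[-.064,.024,.039]]))
        else:
            L.append(np.array([[-.007,.022,.062],[-.007,-.022,.062],[.007,-.022,.062],[.007,.022,.062]])); L.append(np.array([[-.02,0,.007],[-.042,0,.007]]))
        for l in L:
            q=(proj(F[n],pose(s.x,l))-np.array(c0)+w+.5)*5
            cv2.polylines(big,[np.round(q).astype(int)],True,(0,255,0),1)
        cv2.imwrite(f'pics/o_{nm}_{n}.png',big)
o=np.vstack([np.hstack([cv2.imread(f'pics/o_{m}_{n}.png') for n in F]) for m in('housing','cover')])
cv2.imwrite('pics/over.png',cv2.resize(o,(600,600),interpolation=cv2.INTER_AREA))
E
python3 run1.py
```

```text
housing ('top',) False [469.6 105.7   0.  -15.5] [ 0.5  0.  -0.2  0.1 -0.1 -0.1 -0.2  0. ]
housing ('side',) False [467.6 108.9  -0.  -15.5] [-0.3  0.   0.4 -0.5 -0.1  0.1  0.4]
housing ('top', 'side') False [468.9 106.5  21.6 -15.4] [ 0.2  0.3 -0.5  0.4 -0.4 -0.4  0.1  0.3 -0.4 -0.8  0.3 -1.3 -0.2 -0.1
 -0.4]
housing ('top', 'side') True [469.1 105.6  -3.7 -15.5] [ 0.6  0.2 -0.2  0.3  0.  -0.1  0.1  0.1 -0.5  0.   0.2 -0.5 -0.1 -0.2
  0.3]
cover ('top',) False [ 475.8 -175.2   -0.5   21.3] [ 0.1  0.2 -0.  -0.   0.2 -0.4]
cover ('side',) False [ 475.6 -178.6    3.9   17.7] [ 0.3  0.  -0.3 -0.1 -0. ]
cover ('top', 'side') False [ 475.4 -175.7   -7.    20.9] [ 0.2  0.4  0.2  0.2  0.4 -0.2  0.1  0.1 -0.6 -0.3  0.6]
cover ('top', 'side') True [ 475.3 -175.     1.9   20.6] [ 0.   0.5  0.1  0.1  0.4 -0.2  0.1 -0.3 -0.6 -0.3  0.2]
```

View pics/over.png

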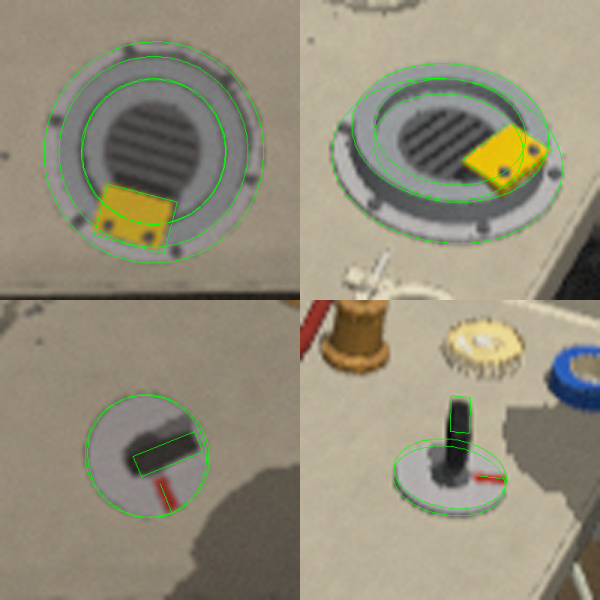

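```bash
cat >> h.py <<'E'
SG=1
B=np.array([[0,0,SG],[-SG,0,0],[0,-1,0]],float)  # tool axes in cover frame (columns)
HG=.034
HOUS=np.array([.469,.106,0]); HY=-15.5
def tcp(pos,Rc,h=HG): 
    M=Rc.as_matrix(); return np.asarray(pos)+M@[0,0,h], euler(M@B)
def place(redx,redz,tilt,dy=0.,h=HG):
    """cover pose: red edge at housing x,z ; tilt deg red low"""
    Rt=R.from_euler('y',-tilt,degrees=True); c=np.array([redx,dy,redz])+Rt.apply([.042,0,0])
    Rh=R.from_euler('z',HY,degrees=True)
    return tcp(HOUS+Rh.apply(c),Rh*Rt,h)
E
python3 - <<'E'
import h
from h import *
for sg in(1,-1):
    h.B=np.array([[0,0,sg],[-sg,0,0],[0,-1,0]],float)
    p,o=tcp([.4755,-.176,0],R.from_euler('z',20.9,degrees=True)); print(sg,p,o,env.inverse_kinematics(p,o))
    for a in((.03,.08,18),(-.042,.016,18),(-.042,.015,0)):
        p,o=place(*a); print(p.round(4),o.round(1),env.inverse_kinematics(p,o))
E
```

```text
1 [ 0.4755 -0.176   0.034 ] [-90.    0.  -69.1] [-1.94024514e+00  2.37689808e+01 -2.92892013e+01 -2.54444375e-14
 -3.69418179e+01 -1.57159755e+02]
[0.5263 0.0901 0.1253] [ -72.     0.  -105.5] [ 32.56749933  12.00480871 -42.65104799  31.05738622 -26.46227998
 105.03474968]
[0.4569 0.1094 0.0613] [ -72.     0.  -105.5] None
[0.469 0.106 0.049] [ -90.    -0.  -105.5] [ 3.21466121e+01  2.03838450e+01 -3.21223265e+01  2.54444375e-14
 -3.74938285e+01  1.32353388e+02]
-1 [ 0.4755 -0.176   0.034 ] [-90.    0.  110.9] [ -1.94024514  23.76898077 -29.28920134   0.         -36.94181789
  22.84024514]
[0.5263 0.0901 0.1253] [-108.     0.    74.5] [ 32.56749933  12.00480871 -42.65104799  31.05738622 -26.46227998
 -74.96525032]
[0.4569 0.1094 0.0613] [-108.     0.    74.5] None
[0.469 0.106 0.049] [-90.   -0.   74.5] [ 3.21466121e+01  2.03838450e+01 -3.21223265e+01 -7.63333124e-14
 -3.74938285e+01 -4.76466121e+01]
```

```bash
python3 - <<'E'
import h
from h import *
for t in(18,14,12,10,8,4,0):
    for z in(.016,.03,.05):
        for hg in (.034,.027):
            p,o=place(-.042,z,t,h=hg); q=env.inverse_kinematics(p,o); print(t,z,hg,np.linalg.norm(p[:2]).round(3),None if q is None else q.round(1))
# jaws along cover y, tool vertical when cover tilted 17
print('jaw y')
for sg in(1,-1):
  for rel in (0,-10,-18,-25):   # tool pitch relative to cover about y
    By=np.array([[sg,0,0],[0,0,sg],[0,-1,0]],float)
    Rr=R.from_euler('y',rel,degrees=True).as_matrix()
    for nm,pos,yaw,tilt in(('grasp',[.4755,-.176,0],20.9,0),('tilt',None,HY,18),('lev',None,HY,0)):
        if pos is None:
            Rt=R.from_euler('y',-tilt,degrees=True); c=np.array([-.042,0,.016])+Rt.apply([.042,0,0]); Rh=R.from_euler('z',HY,degrees=True)
            pos=HOUS+Rh.apply(c); Rc=(Rh*Rt).as_matrix()
        else: Rc=R.from_euler('z',yaw,degrees=True).as_matrix()
        M=Rc@Rr.T@By   # tool
        g=pos+Rc@[0,0,.046]; p=g+.019*M[:,1]
        q=env.inverse_kinematics(p,euler(M)); print(sg,rel,nm,p.round(3),euler(M).round(1),None if q is None else q.round(1))
E
```

```text
18 0.016 0.034 0.47 None
18 0.016 0.027 0.472 None
18 0.03 0.034 0.47 [ 32.   10.9 -59.1  60.3 -15.2  74.6]
18 0.03 0.027 0.472 [ 29.1  11.6 -60.   67.2 -13.6  70.2]
18 0.05 0.034 0.47 [ 36.8   9.  -55.5  45.8 -20.   85.1]
18 0.05 0.027 0.472 [ 35.4   9.8 -56.4  49.5 -18.4  82.5]
14 0.016 0.034 0.473 [ 35.7  14.  -53.9  40.1 -17.   90.9]
14 0.016 0.027 0.474 [ 34.3  14.7 -55.1  44.4 -15.3  87.7]
14 0.03 0.034 0.473 [ 37.3  12.6 -51.5  33.5 -20.4  96.2]
14 0.03 0.027 0.474 [ 36.5  13.4 -52.4  36.1 -18.8  94.2]
14 0.05 0.034 0.473 [ 38.5  10.7 -48.7  27.8 -24.8 101.3]
14 0.05 0.027 0.474 [ 38.   11.5 -49.4  29.3 -23.4 100.1]
12 0.016 0.034 0.474 [ 37.   14.9 -49.8  28.5 -20.2 101.2]
12 0.016 0.027 0.475 [ 36.4  15.7 -50.6  30.7 -18.7  99.4]
12 0.03 0.034 0.474 [ 37.6  13.5 -47.9  24.9 -23.3 104.4]
12 0.03 0.027 0.475 [ 37.2  14.3 -48.6  26.4 -21.9 103.2]
12 0.05 0.034 0.474 [ 38.2  11.6 -45.5  21.3 -27.4 107.8]
12 0.05 0.027 0.475 [ 37.9  12.3 -46.1  22.3 -26.1 107. ]
10 0.016 0.034 0.475 [ 37.   15.8 -46.   20.3 -23.4 109.2]
10 0.016 0.027 0.476 [ 36.7  16.6 -46.6  21.5 -22.  108.2]
1
[... 2740 characters left out ...]
] [-90.    8.  164.5] [ 37.2  16.3 -43.9  14.8 -25.7  24.2]
-1 -10 lev [0.466 0.107 0.043] [-90.  -10.  164.5] [ 27.6  24.7 -23.1  -8.9 -49.9  53.1]
-1 -18 grasp [ 0.47  -0.178  0.028] [ -90.   -18.  -159.1] [  1.5  30.6 -23.    7.3 -53.7 104.2]
-1 -18 tilt [0.453 0.11  0.054] [-90.    0.  164.5] [ 33.7  18.8 -33.8   0.  -37.4  40.8]
-1 -18 lev [0.463 0.108 0.044] [-90.  -18.  164.5] [ 24.5  28.1 -16.8 -13.3 -59.8  58.2]
-1 -25 grasp [ 0.468 -0.179  0.029] [ -90.   -25.  -159.1] [  2.5  33.6 -20.    8.8 -60.6 102.5]
-1 -25 tilt [0.451 0.111 0.054] [-90.   -7.  164.5] [ 30.3  21.4 -27.1  -6.9 -46.6  49.2]
-1 -25 lev [0.461 0.108 0.045] [-90.  -25.  164.5] [ 22.2  31.3 -11.9 -16.2 -67.9  61.2]
```

Direct tilting at 18° is out of reach, but a 13° tilt is reachable. Sliding in along the cover's own plane then clears the far wall by about 9 mm and the lip by about 7 mm. Grasping now.

```bash
python3 - <<'E'
from h import *
def P(d,t=13,rx=-.042,rz=.0165): 
    c,s=np.cos(np.radians(t)),np.sin(np.radians(t)); return place(rx+d*c,rz+d*s,t)
for d in(.06,.03,.01,0): 
    q=env.inverse_kinematics(*P(d)); print(d,q if q is None else q.round(1))
Rc=R.from_euler('z',20.9,degrees=True)
p,o=tcp([.4755,-.176,0],Rc)
env.goto(p+[0,0,.08],o)
env.move_straight(p,rate=.1,force_limit=15)
s=env.read_state(); print(s['position'],p,s['force'])
env.gripper_to(0.0,grasp_force=45)
s=env.read_state(); print(s['opening'],s['position'],s['force'],s['clock'])
env.move_straight(p+[0,0,.1],rate=.12)
s=env.read_state(); print(s['opening'],s['position'],s['force'],s['clock'])
snap('side','s2.png');snap('top','t2.png')
a=cv2.imread('pics/s2.png')[120:300,320:500];b=cv2.imread('pics/t2.png')[200:380,340:520]
cv2.imwrite('pics/g2.png',cv2.resize(np.hstack([a,b]),(800,400)))
E
```

```text
0.06 [ 32.2  17.3 -41.9  24.3 -23.9 110.7]
0.03 [ 34.4  15.8 -46.8  28.3 -21.3 104.2]
0.01 [ 35.9  14.9 -50.1  31.6 -19.6  99.2]
0 [ 36.6  14.4 -51.7  33.5 -18.7  96.5]
[ 0.47601764 -0.17613213  0.03447987] [ 0.4755 -0.176   0.034 ] [-0.27484084 -0.72246866 -0.3486573 ]
0.1625039620561453 [ 0.47527887 -0.17601816  0.03396969] [-0.31426243  0.26790037  0.18204112] 5.3417
0.15562996544695898 [ 0.47471785 -0.17583275  0.13308191] [-1.07198795  0.90973561 -2.40615377] 6.325
```

View pics/g2.png

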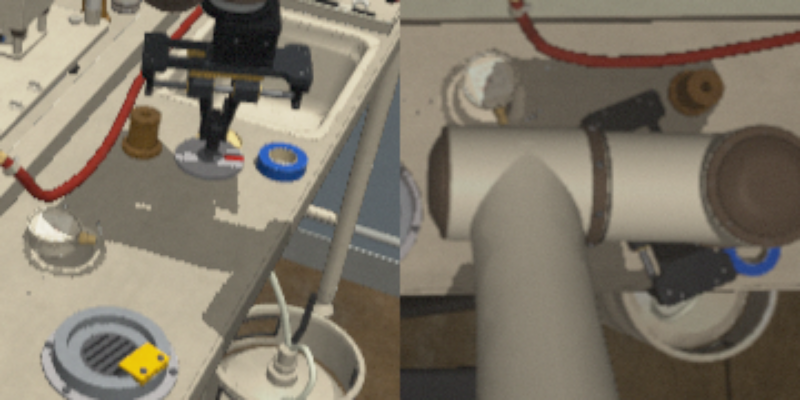

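The side picture shows the cover hanging level from the closed fingers, around (210,155) in the crop. The opening of 0.156 fits the 14 mm bar. Next, move to the tilted pre-insertion pose and check it.

```bash
python3 - <<'E'
from h import *
def P(d,t=13,rx=-.042,rz=.0165): 
    c,s=np.cos(np.radians(t)),np.sin(np.radians(t)); return place(rx+d*c,rz+d*s,t)
p,o=P(.06)
env.goto(p+[0,0,.05],o)
env.move_straight(p,rate=.1,force_limit=12)
s=env.read_state(); print(s['opening'],s['position'],p,s['tool_rot'],o,s['force'],s['clock'])
snap('side','s3.png');snap('top','t3.png')
a=cv2.imread('pics/s3.png')[180:340,280:440];b=cv2.imread('pics/t3.png')[220:380,240:400]
cv2.imwrite('pics/g3.png',cv2.resize(np.hstack([a,b]),(800,400),interpolation=cv2.INTER_CUBIC))
E
```

```text
0.1576586883082204 [0.51738919 0.09293177 0.07289474] [0.51692848 0.09270826 0.07257359] [-7.69685477e+01  2.93857748e-02 -1.05492772e+02] [-7.70000000e+01  1.27222187e-14 -1.05500000e+02] [ 0.20275959 -0.19390759 -2.67098553] 11.0333
```

View pics/g3.png

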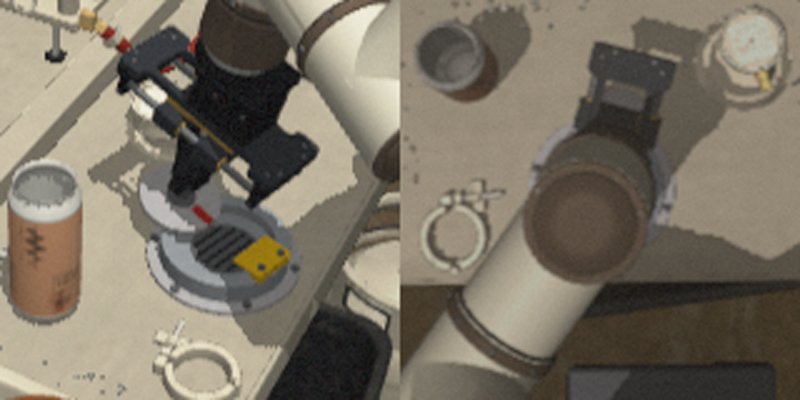

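```bash
cat > ov.py <<'E'
from fit import *
def overlay(fn,c0,w=45,name='side',h=HG):
    f=env.grab_frame(name); s=env.read_state()
    M=R.from_euler('xyz',s['tool_rot'],degrees=True).as_matrix()@B.T
    c=s['position']-M@[0,0,h]
    k=600/(2*w)
    big=cv2.resize(f['image'][c0[1]-w:c0[1]+w,c0[0]-w:c0[0]+w],(600,600),interpolation=cv2.INTER_CUBIC)
    Rh=R.from_euler('z',HY,degrees=True)
    for l,col in[(circ(.042,.007),0),(circ(.042,0),0),(np.array([[-.02,0,.007],[-.042,0,.007]]),0),(circ(.049,.028),1),(np.array([[-.029,.024,.039],[-.029,-.024,.039],[-.064,-.024,.039],[-.064,.024,.039]]),1)]:
        X=l@M.T+c if col==0 else Rh.apply(l)+HOUS
        q=(proj(f,X)-np.array(c0)+w+.5)*k
        cv2.polylines(big,[np.round(q).astype(int)],True,(0,255,0) if col==0 else (255,0,255),1)
    cv2.imwrite('pics/'+fn,big)
    red=Rh.inv().apply(M@[-.042,0,0]+c-HOUS); print('cover in housing',Rh.inv().apply(c-HOUS).round(4),'red',red.round(4),'tilt',np.degrees(np.arccos(M[2,2])).round(2),'F',s['force'].round(1),'open',round(s['opening'],3),'t',s['clock'])
E
python3 -c "
from ov import *
overlay('o3.png',(365,270))"
```

```text
cover in housing [0.058  0.0007 0.0404] red [0.0171 0.0007 0.0309] tilt 13.08 F [ 0.5 -0.2 -2.2] open 0.161 t 11.1833
```

View pics/o3.png

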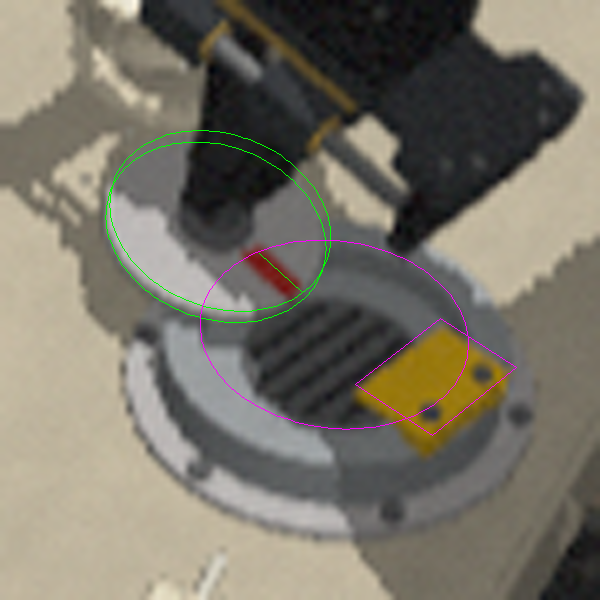

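The predicted cover pose (green) matches the picture to about 1 px, and the red stripe end at (297,293) points at the lip. Sliding in.

```bash
python3 - <<'E'
from ov import *
def P(d,t=13,rx=-.042,rz=.0165): 
    c,s=np.cos(np.radians(t)),np.sin(np.radians(t)); return place(rx+d*c,rz+d*s,t)
p,o=P(0)
print(env.move_straight(p,rate=.04,force_limit=10))
overlay('o4.png',(365,270))
E
```

```text
False
cover in housing [-0.0009  0.0001  0.026 ] red [-0.0418  0.0001  0.0165] tilt 13.01 F [ 0.1  0.1 -2.9] open 0.156 t 12.8833
```

View pics/o4.png

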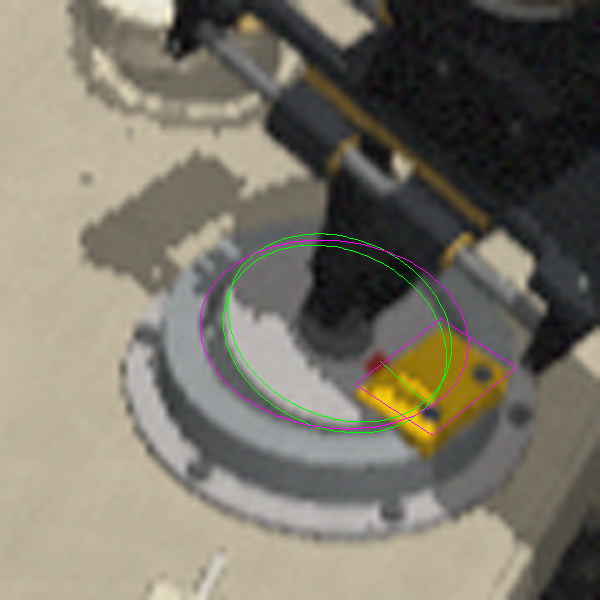

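The red stripe now runs under the lip at (372,362) with no contact. Levelling about the red edge.

```bash
python3 - <<'E'
from ov import *
for t in(10,7,4,2,0):
    p,o=place(-.042,.0165,t)
    hit=env.move_straight(p,rotation=o,rate=.015,force_limit=10)
    s=env.read_state(); print(t,hit,s['position'].round(4),p.round(4),s['force'].round(1),s['clock'])
    if hit: break
else:
    env.dwell(.2)
    p,o=place(-.042,.0125,0)
    print('down',env.move_straight(p,rate=.01,force_limit=4))
overlay('o5.png',(365,270))
E
```

```text
10 False [0.4633 0.1081 0.0574] [0.4627 0.1077 0.0573] [-0.9 -0.7 -1.3] 13.2417
7 False [0.4647 0.1068 0.0553] [0.4647 0.1072 0.0554] [-0.6 -1.3 -3.1] 13.5833
4 False [0.4664 0.1061 0.0533] [0.4666 0.1067 0.0533] [-0.  -0.1 -2. ] 13.925
2 False [0.4679 0.1061 0.0519] [0.4678 0.1063 0.0519] [ 0.7 -0.3 -2. ] 14.2
0 False [0.4692 0.1059 0.0505] [0.469  0.106  0.0505] [-0.3  0.1 -3.2] 14.475
down True
cover in housing [0.     0.     0.0139] red [-0.042   0.      0.0139] tilt 0.02 F [-0.1  0.3  4.7] open 0.154 t 15.0667
```

View pics/o5.png

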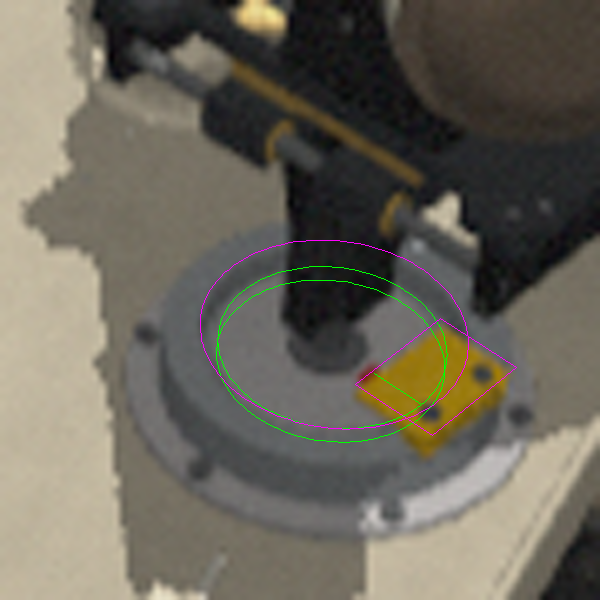

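Contact came at an underside height of 13.9 mm, which is the recess bottom, with the cover level. Releasing and retreating.

```bash
python3 - <<'E'
from ov import *
env.gripper_to(0.5)
s=env.read_state(); print(s['opening'],s['force'].round(1))
p=s['position']; env.move_straight(p+[0,0,.1],rate=.1)
s=env.read_state(); print(s['force'].round(1),s['clock'])
# step aside for a clear view
p=s['position']; o=s['tool_rot']
try: env.goto([.45,-.2,.22],o)
except env.Unreachable as e: print(e)
env.dwell(.3)
for n in('top','side'):
    f=snap(n,n+'6.png'); print(n,[(np.round(d['xyz'],4),round(d['score'],2)) for d in env.search_frame(f,'cover')])
a=cv2.imread('pics/side6.png')[241:321,330:410];b=cv2.imread('pics/top6.png')[255:335,280:360]
cv2.imwrite('pics/g6.png',cv2.resize(np.hstack([a,b]),(800,400),interpolation=cv2.INTER_CUBIC))
print(env.read_state()['clock'])
E
```

```text
0.5015001279056339 [ 0.2 -0.  -0.5]
[-0.9  0.5 -0.5] 17.025
top [(array([0.4699, 0.1085, 0.0175]), 0.79), (array([0.8259, 0.1319, 0.0057]), 0.58)]
side [(array([0.4641, 0.1108, 0.0218]), 0.87)]
18.725
```

View pics/g6.png

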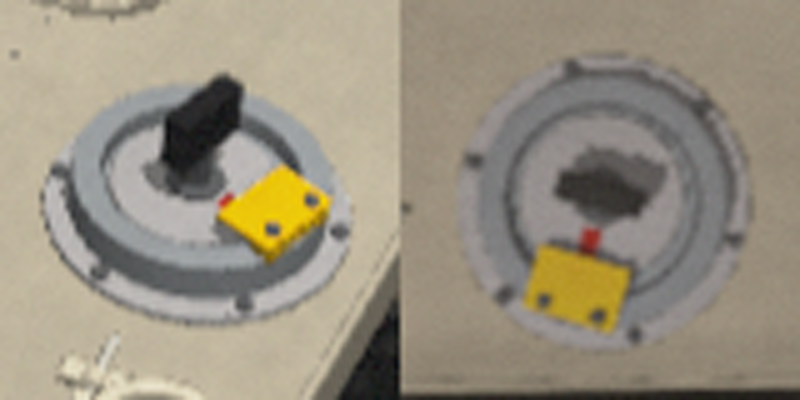

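Both views show the cover flat and centred in the recess. The stripe disappears under the middle of the lip (crop (225,202) and (590,240)), and the gripper is clear. Handing in.

```bash
python3 -c "
from h import *
env.close_job()"
```

```text
the job is handed in; nothing more can be done
```

The strainer housing is closed and the job is handed in, at about 19 s on the robot's clock. I have no verdict back.

**What I did:** I gripped the steel cover by its black bar and tilted it 13°. I slid the red-marked edge under the yellow lip along the cover's own plane, levelled the cover about that edge, lowered it to light contact (about 5 N), let go and moved the arm away.

**Tilt:** It was 13° instead of the 15–20° in the task. The arm could not reach an 18° tilt at that spot. By my geometry 13° left about 7 mm clearance at the lip and 9 mm at the far wall, and nothing touched on the way in.

**Last checks:**
- **While tilted:** the red edge stood at x = −42 mm, y = 0 mm, z = 16.5 mm in the housing frame.
- **At release:** the underside was at 13.9 mm, the tilt about 0° and the centre offset about 0 mm. These come from the arm's pose and my camera fit, so expect an error of about 2–3 mm.
- **Final pictures:** both views show the cover flat and centred in the recess, with the stripe running under the lip and the gripper clear. The networks' cover position from the two views is within 3–7 mm of the housing centre.

**Disagreement:** the side and top camera fits differed by 2–4 mm in y, and by up to 4 mm in height. I used values close to the top view, with heights taken from the bench.

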